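# Hold the engraver lid just below its balance point

## Task

I have put new gas struts on the laser engraver's lid and want to see that they take it over, then swing the prop rod in under it: first take the soft wax ring blank off the lid with a light grip so it is not dented (stay under about 40 N of squeeze), and stand it upright in the cork-lined tray without dropping it. Then take the lid by its handle, raise it smoothly a good five degrees or more past its balance point without running it up to its stop, ease it back and finish still holding it steady by the handle about ten degrees below the balance point. Leave everything else on the bench where it is.

Things in the scene. Friction and masses are not known exactly. Their poses are not given: they have to be found in the camera images.
- engraver: tabletop laser engraver, a grey sheet-metal case 270 mm deep (its x) and 300 mm wide (its y), 135 mm high to the top of the shut lid, fixed to the bench; its front (control panel, lid handle) faces its own -x, towards the robot. Origin: centre of its underside on the bench, z up
- lid_hinge (a point): middle of the lid's hinge line, which runs along the engraver's y at its rear top edge: 125 mm behind (+x of) the engraver's origin and 115 mm above the bench
- lid (a joint): angle (rad) of the engraver's flat lid, white frame and tinted window, 260 x 300 x 20 mm, 0.9 kg: 0 shut and level, growing as the front edge rises, stop at 1.2. Two gas struts make it over-centre: balance point at 0.70 (40 degrees); let go below it falls shut, above it rises to the stop. Lift at the handle: 5 N shut, 1 N at 0.53, 0 at 0.70; at 0.9 it must be held back with 1 N
- handle: the lid's bow handle: round steel bar 12 mm thick, 110 mm long, parallel to the hinge, on a post at each end 40 mm above the lid's top near its front edge. Origin: middle of the bar; lid shut: 110 mm in front (-x) of the engraver's origin, 175 mm above the bench. From the hinge line: 235 mm along the lid, 60 mm square to it. The bar can turn between the fingers as the lid swings
- wax: wax ring blank: a dark upright block of soft carving wax 28 mm (its x) by 34 mm (its y) by 40 mm high with a 16 mm hole right through from top to bottom, about 35 g, standing on the lid behind the handle. Origin: centre of its underside, 135 mm above the bench at the start
- tray: open square wooden tray lined with cork, 120 x 120 mm outside, 20 mm high, walls 7 mm, inner floor 7 mm above the bench, loose, 0.4 kg. Origin: centre of its underside
- tape: roll of pale masking tape lying flat, 96 mm across, 24 mm high. A bystander; origin at the centre of its underside
- tin: bare metal tin 80 mm across and 100 mm high with file handles standing up in it to about 200 mm. A bystander; origin at the centre of its underside
- jar: small glass screw-top jar, 56 mm across, 65 mm high. A bystander; origin at the centre of its underside
- hammer: jeweller's hammer lying on the bench, 240 mm long. A bystander; origin near the middle of its length, on the bench
- block: square steel bench block, 70 x 70 x 20 mm. A bystander; origin at the centre of its underside
- mug: white mug, 80 mm across, 90 mm high. A bystander; origin at the centre of its underside
- waxbar: flat solid bar of the same dark wax lying on the bench, 90 x 32 x 18 mm, no hole. A bystander, not the ring blank; origin at the centre of its underside

How it is judged:
By the outcome, as a careful person would: the job done as asked, in the order asked, and still so for the second after the job is handed in, while the arm keeps its last pose, push and grip.
It also fails if it takes over 61 s, if anything falls off the work surface, if the arm or the gripper's body presses on something with over 40 N, if the wrist force passes 120 N, or if a joint passes its speed limit or range.

## Robot

A 7-joint arm with a two-finger parallel gripper is mounted at the origin on the work surface. World frame = base frame: x ahead of the robot, y to its left, z up, the work surface at z = 0. Lengths are in m, angles in rad, forces in N, time in s.
With the tool pointing down it reaches from about 0.4 to 0.875 m from the base axis. Payload 6.5 kg.
Tool frame: the origin (TCP) lies at the very end of the fingers, on their centre line; the grasp point (between the pads) lies 19 mm behind it; z points along the fingers, y is the line along which they close (so a half turn about z gives the same grasp; the last joint's range is limited). The gripper opens to 85 mm and grips with 20 to 120 N. Pads are 22 mm wide; open, the fingers measure 114 mm over their backs; the gripper's body (76 mm by 85 mm) begins 54 mm behind the grasp point. The pads swing forward as they close: fully open they stand 13 mm farther back than shut.
Start: joints at [1.061, 0.536, -0.004, 1.538, 0.003, 1.067, -0.071], TCP at [0.279, -0.587, 0.231] pointing down, gripper open.
Joint ranges: [-2.7, 2.7], [-0.37, 2.16], [-1.27, 1.26], [0.24, 2.4], [-1.31, 4.45], [0.19, 1.91], [-2.76, 2.76]. Speed limits (rad/s): [2.39, 2.39, 3.14, 3.14, 3.14, 3.14, 3.14].

## Interface

Orientations are given as a unit quaternion [x, y, z, w].
In Python, from cell import status, eyes, job gives the robot as it stands. The module is installed in compiled form; this text tells all that it offers.
- The arm moves only by the shell command python3 -m inch 'ROWS' [FORCE]. ROWS is JSON, one flat list of numbers, 7 for each row, row after row: the shift along the world's x, y, z in mm, then the turn, a rotation vector about the world's x, y, z in rad, then the closure, from 0 (fully open) to 1 (shut). A call has 1 to 5 rows; each row shifts and turns the commanded pose from where the row before left it; what a row does not reach is not made up. A row lasts 1/10 s, in which the tool goes at most 50 mm and 8.59 degrees, less where a joint would pass 70% of its speed; a pose out of reach is approached as far as the arm can. A call with a gripper value outside its range is refused whole. The fingers move at their own pace and stop on an object; FORCE is the grip in N (left out, the last holds). Time passes only in rows, so rows that do not move let the fingers close. It gives the time, the measured TCP pose, the force, the opening and the grip force at its end, in the units of the state.
- status.state(): the state, without advancing time (a new reading comes with each control period).
- eyes.snapshot(name): name is "scene" or "top" or "wrist"; returns a dict with "pixels" (420x560x3 uint8, blue, green, red), "depth" (420x560 float32, m along the optical axis (not along the pixel's ray), 0 where there is no reading), "intrinsics" (3x3 intrinsics, pixels), "k1" (the pictures are not rectified: a ray, as slopes to the right and down, at radius r is drawn at 1 + k1 r^2 times it, then the intrinsics apply), "R" (3x3) and "t" (3): a world point X has camera coordinates R X + t; the wrist camera has in their place "tool_from_camera" (4x4, takes a point from camera to tool coordinates, whose origin is the TCP and whose axes are the flange's). Camera axes: x right, y down, z forward; pixel columns grow to the right and rows downward; lengths in m; the calibration is good to about 2 mm. A picture is of the moment at which its call begins: read the wrist's pose just before it.
- job.finish_job(): hands the job in; it is judged then, once.
The state is a dict: "time_s": time; "qpos": joint angles; "dq": joint speeds; "joint_torque": joint torques, N m; "eef_pos": TCP position; "eef_rot": TCP orientation; "contact_force": force on the tool from outside, world axes, zero at the start; "ft_torque": the same for the moment, N m; "gripper_width": opening from 0.0 (shut) to 1.0 (fully open); "gripper_force": force on a finger pad.
Only numpy, scipy, OpenCV 4.12 (cv2) and the standard library are available. Lean on these libraries where they do the work, as an engineer would, in place of code of your own. Each camera call takes 0.05 s, during which the arm holds its last target. There are 200 camera calls.

## Working session

There is one attempt and no reset: what is moved stays moved. The work goes in short steps, Python scripts to look and compute and a shell command to move; the robot and the scene stay as the last step left them, time stands still between calls to the robot, and variables do not carry over. Pictures are saved under pics/ and viewed, at most 10 in all, crops included, and the job is handed in when it is done.

```bash
mkdir -p pics; cat > h.py <<'E'
import numpy as np, cv2
from cell import status, eyes
from scipy.spatial.transform import Rotation as Ro
def pts(s,st=None):
    """world xyz per pixel from depth"""
    K=np.array(s["intrinsics"]);h,w=s["depth"].shape
    u,v=np.meshgrid(np.arange(w),np.arange(h))
    d=np.stack([(u-K[0,2])/K[0,0],(v-K[1,2])/K[1,1]],-1).astype(float);n=d.copy()
    for _ in range(8): n=d/(1+s["k1"]*(n**2).sum(-1,keepdims=True))
    c=np.concatenate([n,np.ones((h,w,1))],-1)*s["depth"][...,None]
    if "R" in s: P=(c-np.array(s["t"]))@np.array(s["R"])
    else:
        T=np.array(s["tool_from_camera"]);P=c@T[:3,:3].T+T[:3,3]
        P=P@Ro.from_quat(st["eef_rot"]).as_matrix().T+np.array(st["eef_pos"])
    P[s["depth"]<=0]=np.nan
    return P
E
python3 - <<'E'
from h import *
st=status.state();print(st)
for n in("top","scene"):
    s=eyes.snapshot(n);np.savez("pics/%s0.npz"%n,**s);cv2.imwrite("pics/%s0.png"%n,s["pixels"])
    print(n,s["k1"],np.array(s["intrinsics"]).tolist(),(s["depth"]>0).mean())
E
```

```text
{'time_s': 0.0, 'qpos': array([ 1.06082248,  0.5371872 , -0.00446102,  1.53890107,  0.00259491,
        1.0673177 , -0.07121741]), 'dq': array([-3.39468566e-04, -2.81836274e-05, -1.01995658e-04,  9.85803445e-04,
       -1.34183787e-04,  1.90565252e-03, -8.85171713e-04]), 'joint_torque': array([-1.31412212e-04, -5.83415401e+01,  1.04854580e+00, -2.59105521e+01,
        1.23010803e-02,  9.68335691e-03, -4.41841763e-08]), 'eef_pos': array([ 0.27879114, -0.58644747,  0.23038837]), 'eef_rot': array([ 9.75475675e-01,  2.20105406e-01, -2.55328379e-04, -8.66952670e-04]), 'contact_force': array([ 0.23345591, -0.23750702, -0.59101661]), 'ft_torque': array([-0.00883577, -0.03226592,  0.04911085]), 'gripper_force': 0.0, 'gripper_width': 1.0026977510964479}
top 0.021260914786020393 [[475.8629201458996, 0.0, 278.5588478028358], [0.0, 475.8629201458996, 218.76353624187416], [0.0, 0.0, 1.0]] 0.9961139455782313
scene -0.021069979020724498 [[488.2415167762436, 0.0, 281.56960781910783], [0.0, 488.2415167762436, 209.078040081854], [0.0, 0.0, 1.0]] 0.9961011904761905
```

View pics/top0.png

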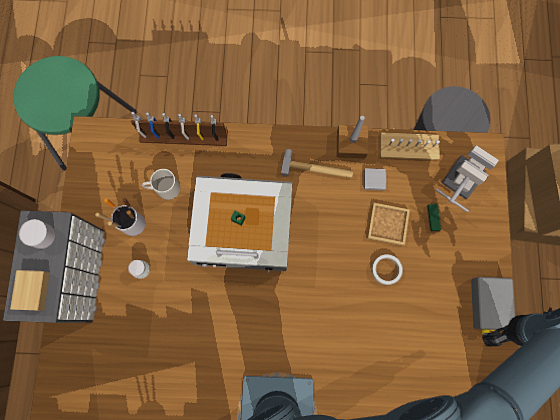

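View pics/scene0.png

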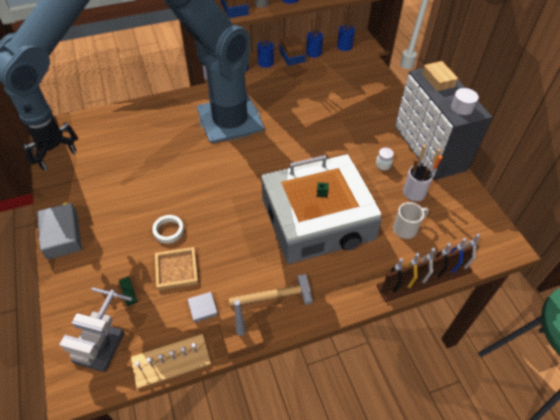

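The top view shows the engraver at (240,223), its handle at (238,253), the dark green wax at (238,217) and the tray at (389,223). The tape is at (387,269), the block at (375,179) and the wax bar at (434,217). I'll measure them from depth.

```bash
python3 - <<'E'
from h import *
s=dict(np.load("pics/top0.npz"));P=pts(s);I=s["pixels"]
z=P[...,2]
def rect(m,name):
    q=P[m];r=cv2.minAreaRect((q[:,:2]*1000).astype(np.float32))
    print(name,m.sum(),"med",np.nanmedian(q,0).round(4),"rect c",np.round(r[0],1),np.round(r[1],1),round(r[2],1))
def box(a,b,c,d):
    m=np.zeros(z.shape,bool);m[b:d,a:c]=1;return m
rect(box(180,170,300,275)&(z>.125)&(z<.142),"lid top")
rect(box(180,235,300,275)&(z>.165),"handle")
rect(box(220,200,260,235)&(z>.165),"wax top")
rect(box(360,195,418,250)&(z>.014)&(z<.03),"tray rim")
rect(box(375,210,403,237),"tray floor")
rect(box(365,250,410,290)&(z>.015),"tape")
rect(box(422,200,445,235)&(z>.012)&(z<.03),"waxbar")
g=I.astype(int);dark=box(220,200,260,235)&(g.sum(-1)<200)&(g[...,1]>g[...,2])
rect(dark,"wax dark")
s2=dict(np.load("pics/scene0.npz"));P2=pts(s2)
w=P2[...,2]
m=(w>.165)&(w<.19)&(abs(P2[...,0]-np.nanmedian(P[box(220,200,260,235)&(z>.165)][:,0]))<.04)&(abs(P2[...,1]-np.nanmedian(P[box(220,200,260,235)&(z>.165)][:,1]))<.04)
q=P2[m];r=cv2.minAreaRect((q[:,:2]*1000).astype(np.float32));print("scene wax",m.sum(),np.nanmedian(q,0),r)
e=np.nanmedian(P[box(200,245,280,262)&(z>.165)],0)
m=(w>.168)&(w<.2)&(np.hypot(P2[...,0]-e[0],P2[...,1]-e[1])<.075)&(abs(P2[...,0]-e[0])<.03)
q=P2[m];print("scene handle",m.sum(),np.nanmedian(q,0),cv2.minAreaRect((q[:,:2]*1000).astype(np.float32)))
c=s["pixels"][140:290,180:450];cv2.imwrite("pics/c0.png",cv2.resize(c,None,fx=2.9,fy=2.9,interpolation=cv2.INTER_CUBIC))
E
```

```text
lid top 7789 med [0.5663 0.1342 0.135 ] rect c [572.  136.1] [300.4 266.2] 88.4
handle 169 med [0.4636 0.1388 0.1795] rect c [463.9 137.4] [119.4  12.5] 87.9
wax top 91 med [0.574  0.1445 0.1751] rect c [573.6 142.3] [34.  28.7] 67.0
tray rim 358 med [ 0.6019 -0.339   0.0189] rect c [ 605.6 -342.3] [121.1 121.7] 81.9
tray floor 756 med [ 0.6076 -0.3458  0.0085] rect c [ 616.7 -335.2] [ 49.  125.9] 35.9
tape 289 med [ 0.4541 -0.3331  0.023 ] rect c [ 454.1 -335. ] [93.4 93.8] 27.6
waxbar 236 med [ 0.6345 -0.4937  0.0171] rect c [ 633.5 -493.7] [88.7 33.7] 4.9
wax dark 104 med [0.5704 0.143  0.1713] rect c [570.8 141.7] [33.1 25.1] 63.7
scene wax 100 [0.57979922 0.14178795 0.17327707] ((578.2479858398438, 141.20582580566406), (34.36567687988281, 35.34673309326172), 66.29345703125)
scene handle 143 [0.46964833 0.13625002 0.17813142] ((467.14178466796875, 138.0437774658203), (119.86593627929688, 17.454891204833984), 87.11321258544922)
```

View pics/c0.png

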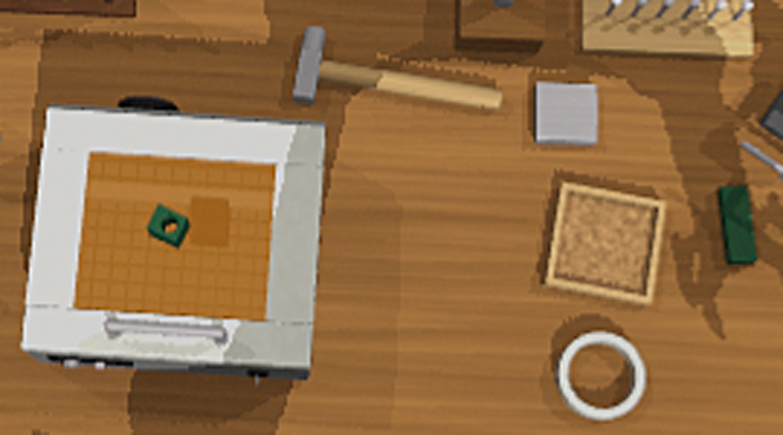

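The crop shows the wax turned about -23°, at crop pixel (168,226), with the handle bar along y at (167,328). The sizes and heights agree with the ones given. I'll move over the wax.

```bash
python3 -m inch '[8,20,5,0,0,0.02,0, 16,40,5,0,0,0.04,0, 16,40,5,0,0,0.04,0, 16,40,5,0,0,0.04,0, 16,40,5,0,0,0.04,0]' 25
python3 -m inch '[16,40,5,0,0,0.04,0, 16,40,0,0,0,0.04,0, 16,40,0,0,0,0.04,0, 16,40,0,0,0,0.04,0, 16,40,0,0,0,0.04,0]'
python3 -m inch '[16,40,0,0,0,0.04,0, 16,40,0,0,0,0.04,0, 16,40,0,0,0,0.04,0, 16,40,0,0,0,0.04,0, 16,40,0,0,0,0.04,0]'
python3 -m inch '[16,40,0,0,0,0.04,0, 16,40,0,0,0,0.04,0, 16,40,0,0,0,0.04,0, 8,20,0,0,0,0.02,0, 0,0,0,0,0,0,0]'
```

```text
time_s: 0.6
eef_pos: [0.3513, -0.4052, 0.2562]
eef_rot: [0.952, 0.308, -0.0, -0.0]
contact_force: [0.9, -0.3, 0.6]
gripper_width: 1.0
gripper_force: 0.0
time_s: 1.1
eef_pos: [0.4312, -0.2053, 0.2612]
eef_rot: [0.916, 0.401, -0.0, -0.0]
contact_force: [0.0, 0.2, 0.3]
gripper_width: 1.002
gripper_force: 0.0
time_s: 1.6
eef_pos: [0.5113, -0.0055, 0.2611]
eef_rot: [0.871, 0.49, -0.0, 0.0]
contact_force: [0.8, 0.2, 1.0]
gripper_width: 1.001
gripper_force: 0.0
time_s: 2.1
eef_pos: [0.567, 0.1373, 0.2608]
eef_rot: [0.834, 0.552, 0.0, -0.001]
contact_force: [-0.3, 0.5, -0.4]
gripper_width: 1.001
gripper_force: 0.0
```

```bash
python3 - <<'E'
from h import *
st=status.state();s=eyes.snapshot("wrist");np.savez("pics/w1.npz",**s);cv2.imwrite("pics/w1.png",s["pixels"])
P=pts(s,st);z=P[...,2]
R=Ro.from_quat(st["eef_rot"]).as_matrix();print(st["eef_pos"],R[:,1],np.degrees(np.arctan2(R[1,1],R[0,1])))
def rect(m,n):
    q=P[m];r=cv2.minAreaRect((q[:,:2]*1000).astype(np.float32));print(n,m.sum(),np.nanmedian(q,0).round(4),r)
rect((z>.168)&(z<.182)&(abs(P[...,0]-.575)<.045)&(abs(P[...,1]-.142)<.045),"wax")
rect((z>.165)&(z<.19)&(abs(P[...,0]-.466)<.03)&(abs(P[...,1]-.138)<.08),"handle")
E
```

```text
[0.56696242 0.1373286  0.26084313] [ 0.92066113 -0.3903597  -0.00154617] -22.97691180740811
wax 1812 [0.5756 0.145  0.1747] ((574.7105712890625, 141.6469268798828), (34.58197784423828, 28.103437423706055), 67.3209457397461)
handle 2309 [0.4693 0.1602 0.1794] ((465.82244873046875, 138.20864868164062), (120.91951751708984, 13.23103141784668), 88.39722442626953)
```

View pics/w1.png

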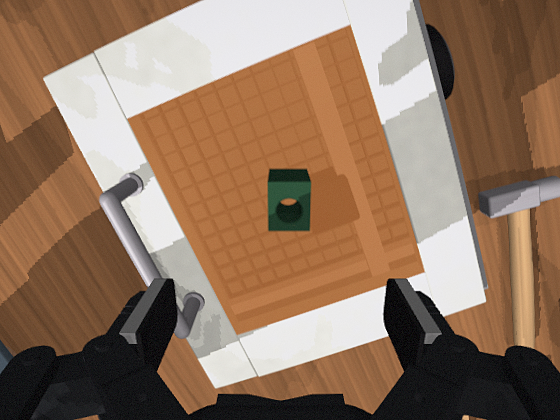

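The wrist view shows the wax at (289,200), square with the jaws. The three cameras agree within 2 mm: wax (0.5747, 0.1416), handle (0.466, 0.138). I'll go down and grip at 20 N.

```bash
python3 -m inch '[4,2,-20,0,0,0,0, 4,2,-30,0,0,0,0, 0,0,-30,0,0,0,0, 0,0,-22,0,0,0,0, 0,0,-11,0,0,0,0.2]' 20
python3 -m inch '[0,0,0,0,0,0,0.4, 0,0,0,0,0,0,0.5, 0,0,0,0,0,0,0.6, 0,0,0,0,0,0,0.65, 0,0,0,0,0,0,0.7]'
python3 -m inch '[0,0,0,0,0,0,0.75, 0,0,0,0,0,0,0.8, 0,0,0,0,0,0,0.8, 0,0,0,0,0,0,0.8, 0,0,0,0,0,0,0.8]'
```

```text
time_s: 2.65
eef_pos: [0.5736, 0.1344, 0.146]
eef_rot: [0.836, 0.549, -0.002, -0.0]
contact_force: [-0.7, -0.5, 0.1]
gripper_width: 0.861
gripper_force: 0.0
time_s: 3.15
eef_pos: [0.5758, 0.1371, 0.1495]
eef_rot: [0.835, 0.55, 0.001, 0.0]
contact_force: [-0.5, -0.3, 5.6]
gripper_width: 0.324
gripper_force: 20.4
time_s: 3.65
eef_pos: [0.5758, 0.1371, 0.1494]
eef_rot: [0.835, 0.55, 0.001, 0.0]
contact_force: [-0.8, -0.5, 6.3]
gripper_width: 0.323
gripper_force: 20.5
```

Gripped at 20 N, with the opening at about 28 mm. I'll lift and carry it to the tray.

```bash
python3 -m inch '[0,0,5,0,0,0,0.8, 0,0,10,0,0,0,0.8, 0,0,20,0,0,0,0.8, 0,0,20,0,0,0,0.8, 0,0,20,0,0,0,0.8]' 20
python3 -m inch '[0,-5,10,0,0,0,0.8, 1,-15,5,0,0,0,0.8, 1,-25,0,0,0,0,0.8, 2,-30,0,0,0,0,0.8, 2,-30,0,0,0,0,0.8]'
python3 -m inch '[2,-30,0,0,0,0,0.8, 2,-30,0,0,0,0,0.8, 2,-30,0,0,0,0,0.8, 2,-30,0,0,0,0,0.8, 2,-30,0,0,0,0,0.8]'
python3 -m inch '[2,-30,0,0,0,0,0.8, 2,-30,0,0,0,0,0.8, 2,-30,0,0,0,0,0.8, 2,-30,0,0,0,0,0.8, 2,-30,0,0,0,0,0.8]'
python3 -m inch '[2,-30,0,0,0,0,0.8, 1,-20,0,0,0,0,0.8, 0,-10,0,0,0,0,0.8, 0,-5,0,0,0,0,0.8, 0,0,0,0,0,0,0.8]'
```

```text
time_s: 4.15
eef_pos: [0.575, 0.1371, 0.2247]
eef_rot: [0.835, 0.55, 0.0, -0.0]
contact_force: [0.0, 0.5, -0.6]
gripper_width: 0.324
gripper_force: 19.8
time_s: 4.65
eef_pos: [0.5805, 0.0292, 0.2376]
eef_rot: [0.836, 0.549, -0.001, -0.0]
contact_force: [-0.2, -0.1, -0.3]
gripper_width: 0.327
gripper_force: 19.8
time_s: 5.15
eef_pos: [0.59, -0.121, 0.2375]
eef_rot: [0.836, 0.549, -0.001, -0.0]
contact_force: [0.7, -0.1, 0.3]
gripper_width: 0.328
gripper_force: 19.8
time_s: 5.65
eef_pos: [0.5996, -0.2708, 0.2373]
eef_rot: [0.836, 0.549, -0.001, -0.0]
contact_force: [0.3, 0.2, -0.5]
gripper_width: 0.322
gripper_force: 19.8
time_s: 6.15
eef_pos: [0.6036, -0.3331, 0.2379]
eef_rot: [0.836, 0.549, -0.0, -0.0]
contact_force: [0.0, -0.2, 0.1]
gripper_width: 0.323
gripper_force: 19.8
```

```bash
python3 - <<'E'
from h import *
st=status.state();s=eyes.snapshot("wrist");cv2.imwrite("pics/w2.png",s["pixels"])
P=pts(s,st);z=P[...,2];print(st["eef_pos"])
m=(z>.013)&(z<.03)&(abs(P[...,0]-.606)<.08)&(abs(P[...,1]+.342)<.08)
q=P[m];print(m.sum(),cv2.minAreaRect((q[:,:2]*1000).astype(np.float32)))
E
```

```text
[ 0.60360609 -0.33310686  0.23786564]
2965 ((606.3646240234375, -344.0150146484375), (121.11668395996094, 120.46128845214844), 80.89541625976562)
```

View pics/w2.png

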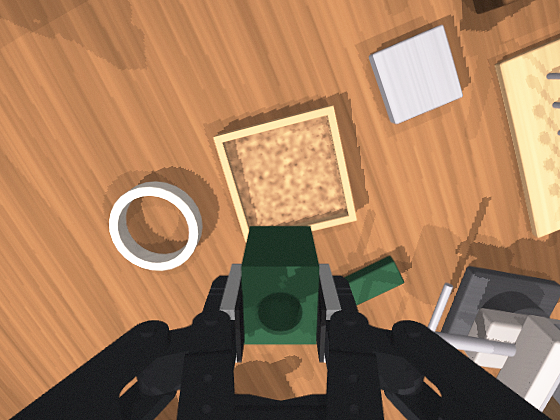

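The wrist view shows the wax held square at (282,285) and the tray centred near (285,170). I'll move over the tray and lower it.

```bash
python3 -m inch '[1,-6,-10,0,0,0,0.8, 1,-6,-20,0,0,0,0.8, 0,-2,-30,0,0,0,0.8, 0,0,-30,0,0,0,0.8, 0,0,-30,0,0,0,0.8]' 20
python3 -m inch '[0,0,-30,0,0,0,0.8, 0,0,-25,0,0,0,0.8, 0,0,-15,0,0,0,0.8, 0,0,-10,0,0,0,0.8, 0,0,-5,0,0,0,0.8]'
python3 -m inch '[0,0,-4,0,0,0,0.8, 0,0,-2,0,0,0,0.8, 0,0,0,0,0,0,0.8]'
```

```text
time_s: 6.7
eef_pos: [0.606, -0.3463, 0.1166]
eef_rot: [0.835, 0.55, -0.0, -0.0]
contact_force: [-0.7, -0.5, -1.2]
gripper_width: 0.323
gripper_force: 19.8
time_s: 7.2
eef_pos: [0.6062, -0.3467, 0.0327]
eef_rot: [0.835, 0.55, -0.0, -0.0]
contact_force: [-0.0, -1.3, -1.2]
gripper_width: 0.329
gripper_force: 19.8
time_s: 7.5
eef_pos: [0.6064, -0.3472, 0.0278]
eef_rot: [0.835, 0.55, 0.0, 0.0]
contact_force: [-1.0, -0.4, -0.4]
gripper_width: 0.322
gripper_force: 19.8
```

```bash
python3 -m inch '[0,0,-2,0,0,0,0.8, 0,0,-1,0,0,0,0.8, 0,0,-1,0,0,0,0.8, 0,0,0,0,0,0,0.8]' 20
python3 -m inch '[0,0,-1,0,0,0,0.8, 0,0,-0.5,0,0,0,0.8, 0,0,0,0,0,0,0.8]'
```

```text
time_s: 7.9
eef_pos: [0.606, -0.347, 0.0232]
eef_rot: [0.835, 0.55, -0.0, -0.0]
contact_force: [0.9, -0.3, -0.6]
gripper_width: 0.325
gripper_force: 19.8
time_s: 8.2
eef_pos: [0.606, -0.347, 0.0217]
eef_rot: [0.835, 0.55, -0.0, -0.0]
contact_force: [-0.7, 0.1, -0.8]
gripper_width: 0.318
gripper_force: 19.8
```

```bash
python3 -m inch '[0,0,-0.5,0,0,0,0.8, 0,0,-0.5,0,0,0,0.8, 0,0,0,0,0,0,0.8]' 20
python3 -m inch '[0,0,-0.5,0,0,0,0.8, 0,0,-0.5,0,0,0,0.8, 0,0,0,0,0,0,0.8]'
```

```text
time_s: 8.5
eef_pos: [0.6061, -0.3471, 0.0215]
eef_rot: [0.835, 0.55, -0.0, 0.0]
contact_force: [-1.9, 1.9, 6.0]
gripper_width: 0.322
gripper_force: 20.5
time_s: 8.8
eef_pos: [0.6061, -0.3471, 0.0215]
eef_rot: [0.835, 0.55, -0.0, 0.0]
contact_force: [-4.8, 1.7, 12.8]
gripper_width: 0.323
gripper_force: 21.5
```

It touches the cork. I'll ease off the push, open slightly and check.

```bash
python3 -m inch '[0,0,1,0,0,0,0.8, 0,0,0,0,0,0,0.66, 0,0,0,0,0,0,0.62, 0,0,0,0,0,0,0.58, 0,0,0,0,0,0,0.54]' 20
python3 -m inch '[0,0,0,0,0,0,0.5, 0,0,0,0,0,0,0.5, 0,0,0,0,0,0,0.5, 0,0,5,0,0,0,0.5, 0,0,10,0,0,0,0.5]'
```

```text
time_s: 9.3
eef_pos: [0.606, -0.347, 0.0205]
eef_rot: [0.835, 0.55, -0.0, -0.0]
contact_force: [0.0, 0.0, 0.4]
gripper_width: 0.456
gripper_force: 0.0
time_s: 9.8
eef_pos: [0.6055, -0.3467, 0.0356]
eef_rot: [0.835, 0.55, -0.0, -0.001]
contact_force: [-0.0, -0.3, -0.3]
gripper_width: 0.503
gripper_force: 0.0
```

```bash
python3 -m inch '[0,0,20,0,0,0,0.5, 0,0,40,0,0,0,0.4, 0,0,45,0,0,0,0.2, 0,0,45,0,0,0,0, 0,0,45,0,0,0,0]' 40
python3 - <<'E'
from h import *
s=eyes.snapshot("wrist");st=status.state()
cv2.imwrite("pics/w3.png",s["pixels"])
E
python3 -m inch '[-5,15,10,0,0,0.02,0, -8,30,10,0,0,0.03,0, -10,35,0,0,0,0.03,0, -10,35,0,0,0,0.03,0, -10,35,0,0,0,0.03,0]'
python3 -m inch '[-10,35,0,0,0,0.03,0, -10,35,0,0,0,0.03,0, -10,35,0,0,0,0.03,0, -10,35,0,0,0,0.03,0, -10,35,0,0,0,0.03,0]'
python3 -m inch '[-10,35,0,0,0,0.03,0, -10,35,0,0,0,0.03,0, -10,35,0,0,0,0.02,0, -10,30,0,0,0,0.01,0, -5,15,0,0,0,0,0]'
python3 -m inch '[0,0,0,0,0,0,0, 0,0,0,0,0,0,0]'
```

```text
time_s: 10.3
eef_pos: [0.6062, -0.347, 0.2349]
eef_rot: [0.835, 0.55, 0.001, 0.001]
contact_force: [1.0, -0.2, -0.7]
gripper_width: 0.997
gripper_force: 0.0
time_s: 10.85
eef_pos: [0.5617, -0.1946, 0.251]
eef_rot: [0.794, 0.608, -0.0, -0.0]
contact_force: [0.2, 0.3, -0.2]
gripper_width: 1.0
gripper_force: 0.0
time_s: 11.35
eef_pos: [0.5113, -0.02, 0.2509]
eef_rot: [0.746, 0.666, -0.0, -0.0]
contact_force: [1.0, -0.2, -0.2]
gripper_width: 1.0
gripper_force: 0.0
time_s: 11.85
eef_pos: [0.4655, 0.1313, 0.2511]
eef_rot: [0.715, 0.7, -0.0, -0.0]
contact_force: [-0.0, -0.3, 0.2]
gripper_width: 0.996
gripper_force: 0.0
time_s: 12.05
eef_pos: [0.4675, 0.1275, 0.2508]
eef_rot: [0.716, 0.698, -0.0, 0.0]
contact_force: [-0.9, -0.7, -0.4]
gripper_width: 1.001
gripper_force: 0.0
```

```bash
python3 - <<'E'
from h import *
st=status.state();s=eyes.snapshot("wrist");cv2.imwrite("pics/w4.png",s["pixels"])
P=pts(s,st);z=P[...,2];R=Ro.from_quat(st["eef_rot"]).as_matrix();print(st["eef_pos"],np.degrees(np.arctan2(R[1,1],R[0,1])))
m=(z>.165)&(z<.19)&(abs(P[...,0]-.466)<.03)&(abs(P[...,1]-.138)<.08)
q=P[m];print(m.sum(),np.nanmax(q[:,2]),cv2.minAreaRect((q[:,:2]*1000).astype(np.float32)))
m=(z>.13)&(z<.14)&(abs(P[...,0]-.575)<.15)&(abs(P[...,1]-.138)<.17)
q=P[m];print(m.sum(),cv2.minAreaRect((q[:,:2]*1000).astype(np.float32)))
s=eyes.snapshot("top");P=pts(s);z=P[...,2]
m=(z>.035)&(z<.06)&(abs(P[...,0]-.606)<.06)&(abs(P[...,1]+.342)<.06)
q=P[m];print("wax",m.sum(),np.nanmedian(q,0),cv2.minAreaRect((q[:,:2]*1000).astype(np.float32)))
E
```

```text
[0.46750993 0.12749356 0.25082317] -1.4895914724513828
3502 0.18241078579423137 ((465.3720703125, 138.58963012695312), (120.52058410644531, 11.972142219543457), 88.50792694091797)
102853 ((569.8861083984375, 124.0519790649414), (281.5296936035156, 260.5470275878906), 88.88731384277344)
wax 87 [ 0.60584637 -0.33982443  0.04525431] ((606.991455078125, -342.00164794921875), (33.839969635009766, 30.31407928466797), 67.92973327636719)
```

View pics/w3.png

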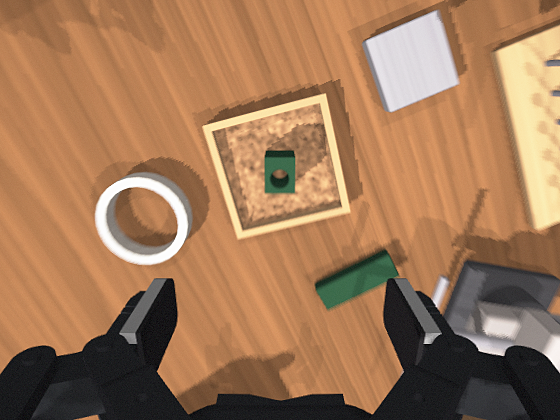

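View pics/w4.png

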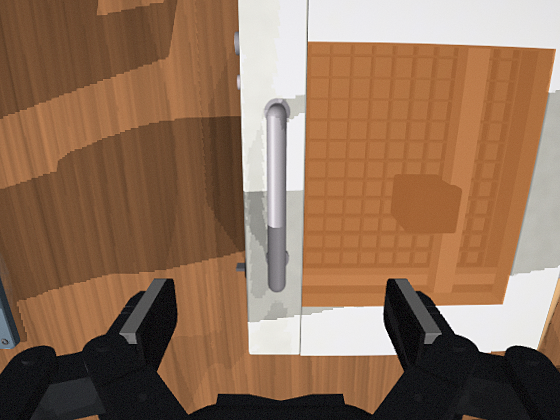

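The wax stands upright in the tray at (280,172), and the handle lies between the jaws at about (277,195). I'll go down and grip the bar.

```bash
python3 -m inch '[-1,6,-20,0,0,0,0, -1,5,-30,0,0,0,0, 0,0,-25,0,0,0,0.1, 0,0,-15,0,0,0,0.3, 0,0,-5,0,0,0,0.5]' 40
python3 -m inch '[0,0,0,0,0,0,0.65, 0,0,0,0,0,0,0.7]'
python3 -m inch '[0,0,0,0,0,0,0.8, 0,0,0,0,0,0,0.95, 0,0,0,0,0,0,1, 0,0,0,0,0,0,1, 0,0,0,0,0,0,1]'
```

```text
time_s: 12.65
eef_pos: [0.4653, 0.1374, 0.1541]
eef_rot: [0.717, 0.697, -0.002, -0.001]
contact_force: [0.7, -0.8, -0.1]
gripper_width: 0.579
gripper_force: 0.0
time_s: 12.85
eef_pos: [0.4668, 0.1387, 0.1565]
eef_rot: [0.717, 0.697, 0.0, 0.0]
contact_force: [0.2, -0.1, 0.1]
gripper_width: 0.298
gripper_force: 0.0
time_s: 13.35
eef_pos: [0.4655, 0.139, 0.1567]
eef_rot: [0.717, 0.698, -0.001, 0.0]
contact_force: [-4.6, -1.0, 7.0]
gripper_width: 0.125
gripper_force: 39.1
```

```bash
cat > arc.py <<'E'
import numpy as np
H=lambda a:np.array([-235*np.cos(a)+60*np.sin(a),235*np.sin(a)+60*np.cos(a)])
E
python3 - <<'E'
from arc import *
a=np.arange(0,.8401,.035)
for p,q in zip(a,a[1:]): d=H(q)-H(p);print(round(q,3),d.round(1),round(-.028*d[0],2),H(q).round(0)-[-235,60])
E
```

```text
0.035 [2.2 8.2] -0.06 [2. 8.]
0.07 [2.5 8.1] -0.07 [ 5. 16.]
0.105 [2.8 8. ] -0.08 [ 8. 24.]
0.14 [3.1 7.9] -0.09 [11. 32.]
0.175 [3.4 7.8] -0.09 [14. 40.]
0.21 [3.6 7.7] -0.1 [18. 48.]
0.245 [3.9 7.5] -0.11 [22. 55.]
0.28 [4.2 7.4] -0.12 [26. 63.]
0.315 [4.4 7.2] -0.12 [30. 70.]
0.35 [4.7 7.1] -0.13 [35. 77.]
0.385 [4.9 6.9] -0.14 [40. 84.]
0.42 [5.2 6.7] -0.14 [45. 91.]
0.455 [5.4 6.6] -0.15 [50. 97.]
0.49 [5.6 6.4] -0.16 [ 56. 104.]
0.525 [5.8 6.2] -0.16 [ 62. 110.]
0.56 [6. 6.] -0.17 [ 68. 116.]
0.595 [6.2 5.7] -0.17 [ 74. 121.]
0.63 [6.4 5.5] -0.18 [ 80. 127.]
0.665 [6.6 5.3] -0.19 [ 87. 132.]
0.7 [6.8 5.1] -0.19 [ 94. 137.]
0.735 [7.  4.8] -0.2 [101. 142.]
0.77 [7.2 4.6] -0.2 [108. 147.]
0.805 [7.3 4.3] -0.2 [115. 151.]
0.84 [7.5 4.1] -0.21 [123. 155.]
```

```bash
python3 -m inch '[0.5,0,2,0,0,0,1, 0.7,0,2.7,0,0,0,1, 1,0,3.5,0,0,0,1, 1.6,0,5.1,0,0,0,1, 1.4,-0.1,4.5,0,0,0,1]' 40
python3 -m inch '[2.5,-0.1,6.5,0,0,0,1, 3.1,-0.1,7.9,0,0,0,1, 3.4,-0.1,7.8,0,0,0,1]'
```

```text
time_s: 13.85
eef_pos: [0.4703, 0.1388, 0.1737]
eef_rot: [0.716, 0.698, -0.001, -0.001]
contact_force: [-4.9, 1.3, -4.8]
gripper_width: 0.12
gripper_force: 39.1
time_s: 14.15
eef_pos: [0.4787, 0.1386, 0.196]
eef_rot: [0.716, 0.698, -0.001, -0.001]
contact_force: [-7.1, 1.5, -3.0]
gripper_width: 0.125
gripper_force: 39.1
```

```bash
python3 -m inch '[3.6,-0.1,7.7,0,0,0,1, 3.9,-0.1,7.5,0,0,0,1, 4.2,-0.1,7.4,0,0,0,1, 4.4,-0.1,7.2,0,0,0,1, 4.7,-0.1,7.1,0,0,0,1]'
python3 -m inch '[4.9,-0.1,6.9,0,0,0,1, 5.2,-0.1,6.7,0,0,0,1, 5.4,-0.2,6.6,0,0,0,1, 5.6,-0.2,6.4,0,0,0,1, 5.8,-0.2,6.2,0,0,0,1]'
```

```text
time_s: 14.65
eef_pos: [0.4987, 0.1381, 0.2331]
eef_rot: [0.716, 0.698, -0.002, -0.001]
contact_force: [-11.6, 0.3, 3.2]
gripper_width: 0.126
gripper_force: 39.4
time_s: 15.15
eef_pos: [0.5248, 0.1373, 0.2666]
eef_rot: [0.716, 0.698, -0.003, -0.002]
contact_force: [-17.0, -2.2, 11.0]
gripper_width: 0.127
gripper_force: 39.2
```

The radial force is growing because my path runs slightly inside the true arc, so I'll bias the rows outward.

```bash
python3 -m inch '[5,-0.2,6.9,0,0,0,1, 5.2,-0.2,6.6,0,0,0,1, 5.6,-0.2,6.3,0,0,0,1]'
python3 -m inch '[6,-0.2,5.9,0,0,0,1, 6.2,-0.2,5.6,0,0,0,1]'; python3 -c "
from cell import status;s=status.state();print(s['ft_torque'],s['qpos'])"
```

```text
time_s: 15.45
eef_pos: [0.545, 0.1368, 0.2864]
eef_rot: [0.717, 0.697, 0.001, 0.001]
contact_force: [3.6, 2.6, -8.2]
gripper_width: 0.124
gripper_force: 38.8
time_s: 15.65
eef_pos: [0.5579, 0.1365, 0.2971]
eef_rot: [0.717, 0.697, 0.001, 0.001]
contact_force: [7.1, 3.5, -14.0]
gripper_width: 0.12
gripper_force: 38.8
[ 0.77895721 -1.42278859 -0.02936128] [ 0.13709373  0.40490088 -0.60274328  1.64575512  0.24560635  1.16434496
 -0.55221294]
```

```bash
python3 -m inch '[7.6,-0.2,4.1,0,0,0,1, 7.8,-0.2,3.9,0,0,0,1, 7.6,-0.2,4,0,0,0,1]'; python3 -c "
from cell import status;s=status.state();print(s['ft_torque'])"
```

```text
time_s: 15.95
eef_pos: [0.5788, 0.1359, 0.3104]
eef_rot: [0.716, 0.698, -0.001, -0.0]
contact_force: [-7.1, -0.4, 8.5]
gripper_width: 0.124
gripper_force: 41.2
[-0.04041509  1.74942498  0.00378152]
```

```bash
python3 -m inch '[6,-0.2,4,0,0,0,1, 4,-0.1,2.2,0,0,0,1, 1.5,0,0.8,0,0,0,1, 0,0,0,0,0,0,1, 0,0,0,0,0,0,1]'; python3 - <<'E'
from h import *
st=status.state();p=(np.array(st["eef_pos"])-[.4655,.139,.1567])*1000;x,z=-235+p[0],60+p[2]
print(st["ft_torque"],st["contact_force"],"tcp angle",np.arctan2(z,-x)-np.arctan2(60,235),np.hypot(x,z),np.hypot(60,235))
s=eyes.snapshot("top");P=pts(s);cv2.imwrite("pics/t5.png",s["pixels"])
m=(abs(P[...,1]-.136)<.14)&(P[...,0]<.69)&(P[...,0]>.56)&(P[...,2]>.12)&(abs(P[...,1]-.136)>.1)
q=P[m];q=q[(q[:,2]<.34)];
best=None
from numpy.random import default_rng
A=np.polyfit(q[:,0],q[:,2],1)
for _ in range(8):
    r=q[:,2]-np.polyval(A,q[:,0]);k=abs(r)<max(.006,.7*np.std(r));A=np.polyfit(q[k,0],q[k,2],1)
print("lid angle from depth",-np.arctan(A[0]),k.sum(),len(q),r[k].std())
E
```

```text
time_s: 16.45
eef_pos: [0.5911, 0.1356, 0.3174]
eef_rot: [0.717, 0.697, 0.001, 0.0]
contact_force: [-3.2, 0.6, 6.2]
gripper_width: 0.121
gripper_force: 40.7
[ 0.12345451  0.98689395 -0.02578687] [-3.21740738  0.61126356  6.15179025] tcp angle 0.8607775662316587 246.29557468125438 242.53865671269807
lid angle from depth 0.8552507223520714 813 827 0.004209141152414736
```

Two checks agree on a lid angle of about 0.86 rad, 9° past balance. Now I'll ease it back.

```bash
python3 -m inch '[-1.3,0,-0.7,0,0,0,1, -3,0.1,-1.5,0,0,0,1, -5,0.1,-2.7,0,0,0,1, -5,0.1,-2.8,0,0,0,1, -5,0.1,-2.9,0,0,0,1]'
python3 -m inch '[-7.1,0.2,-4.5,0,0,0,1, -7,0.2,-4.8,0,0,0,1]'
```

```text
time_s: 17.0
eef_pos: [0.5726, 0.1361, 0.3069]
eef_rot: [0.717, 0.697, 0.002, 0.001]
contact_force: [-1.0, 0.8, 4.0]
gripper_width: 0.123
gripper_force: 40.6
time_s: 17.2
eef_pos: [0.5588, 0.1365, 0.2974]
eef_rot: [0.717, 0.697, 0.002, 0.001]
contact_force: [0.2, 1.6, 2.6]
gripper_width: 0.124
gripper_force: 40.7
```

```bash
python3 -m inch '[-6.5,0.2,-5,0,0,0,1, -6.4,0.2,-5.2,0,0,0,1, -6.2,0.2,-5.5,0,0,0,1, -6,0.2,-5.4,0,0,0,1, -4,0.1,-3.7,0,0,0,1]'
python3 -m inch '[-2.5,0.1,-2.2,0,0,0,1, -1.2,0,-1,0,0,0,1, 0,0,0,0,0,0,1, 0,0,0,0,0,0,1]'
cat > ang.py <<'E'
from h import *
st=status.state();p=(np.array(st["eef_pos"])-[.4655,.139,.1567])*1000;x,z=-235+p[0],60+p[2]
print(st["ft_torque"],st["contact_force"],abs(st["dq"]).max(),"tcp angle",np.arctan2(z,-x)-np.arctan2(60,235),np.hypot(x,z))
s=eyes.snapshot("top");P=pts(s);cv2.imwrite("pics/t6.png",s["pixels"])
m=(abs(P[...,1]-.136)<.14)&(P[...,0]<.69)&(P[...,0]>.52)&(P[...,2]>.12)&(abs(P[...,1]-.136)>.1)&(P[...,2]<.34)
q=P[m];A=np.polyfit(q[:,0],q[:,2],1)
for _ in range(8):
    r=q[:,2]-np.polyval(A,q[:,0]);k=abs(r)<max(.006,.7*np.std(r));A=np.polyfit(q[k,0],q[k,2],1)
print("lid angle",-np.arctan(A[0]),k.sum(),len(q))
z=P[...,2]
m=(z>.035)&(z<.06)&(abs(P[...,0]-.606)<.05)&(abs(P[...,1]+.342)<.05)
q=P[m];print("wax",m.sum(),np.nanmedian(q,0))
E
python3 ang.py
```

```text
time_s: 17.7
eef_pos: [0.5272, 0.1372, 0.2702]
eef_rot: [0.716, 0.698, -0.0, -0.0]
contact_force: [0.4, 3.1, -0.4]
gripper_width: 0.119
gripper_force: 40.4
time_s: 18.1
eef_pos: [0.5249, 0.1373, 0.2678]
eef_rot: [0.717, 0.697, 0.001, 0.0]
contact_force: [4.0, 4.3, -4.2]
gripper_width: 0.122
gripper_force: 40.1
[ 0.67585623 -1.04212631 -0.01754888] [ 3.96857268  4.27978312 -4.15283039] 0.0011483230621390686 tcp angle 0.5224941102531527 245.2327398112906
lid angle 0.5221163426250853 993 1035
wax 90 [ 0.60594205 -0.33917772  0.04577521]
```

View pics/t6.png

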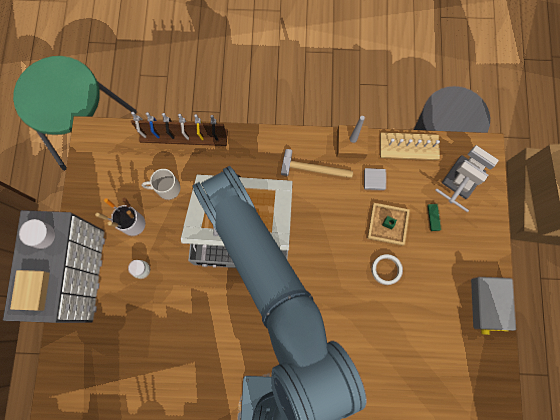

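The picture shows the lid held part-open at (237,210) and the wax standing in the tray at (389,222), with everything else unmoved. The lid is at 0.522 rad, 10.2° below balance, and steady.

```bash
python3 -m inch '[0,0,0,0,0,0,1, 0,0,0,0,0,0,1]' && python3 -c "
from cell import job;print(job.finish_job())"
```

```text
time_s: 18.35
eef_pos: [0.5249, 0.1373, 0.2679]
eef_rot: [0.717, 0.697, 0.0, 0.0]
contact_force: [3.3, 3.6, -3.0]
gripper_width: 0.122
gripper_force: 40.1
the job is handed in; nothing more can be done
None
```

The job is handed in at 18.4 s: the wax ring blank stands upright in the tray (squeezed at about 20 N), and the lid went about 9° past its balance point and is now held steady by the handle about 10° below it, with nothing else on the bench moved.

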